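# Slide a spacer along the rail into the corner pocket

## Robot

A 7-joint arm with a two-finger parallel gripper is mounted at the origin on the work surface. World frame = base frame: x ahead of the robot, y to its left, z up, the work surface at z = 0. Lengths are in m, angles in rad, forces in N, time in s.
With the tool pointing down it reaches from about 0.425 to 0.825 m from the base axis. Payload 3.6 kg.
Tool frame: the origin (TCP) lies midway between the tips of the shut fingers; the grasp point (between the pads) lies 19 mm behind it; z points along the fingers, y is the direction in which the jaws open and shut (so a half turn about z gives the same grasp; the last joint's range is limited). The gripper opens to 93 mm and grips with 3 to 60 N. Pads are 15 mm wide; open, the fingers measure 128 mm over their backs; the gripper's body (75 mm by 188 mm) begins 65 mm behind the grasp point.
Start: joints at [-1.155, 0.615, -0.013, 1.423, 0.008, 1.103, -0.04], TCP at [0.278, 0.587, 0.219] pointing down, gripper open.
Joint ranges: [-3.12, 3.12], [-0.3, 2.06], [-1.34, 1.32], [0.26, 2.42], [-1.36, 4.5], [0.01, 1.98], [-2.84, 2.84]. Speed limits (rad/s): [2.79, 2.79, 3.14, 3.14, 3.14, 3.14, 3.14].

## Interface

Orientations are given as a rotation vector (axis times angle).
In Python, from rig import * gives the robot as it stands.
- The arm moves only by the tool send_rows, never from a script. Its argument "increments" is a list of rows, each a list of 4 numbers: the shift along the tool's x, y, z in m, then the turn about the tool's z in degrees. A call has exactly 10 rows; each row is the pose to reach, as a shift and turn from the pose measured when the call began, along the tool's axes at that moment; what a row does not reach only later rows make up. A row lasts 1/8 s, in which the tool goes at most 62.5 mm and 10.7 degrees, less where a joint would pass 70% of its speed; a pose out of reach is approached as far as the arm can. A call with a gripper value outside its range is refused whole. "claw" is the finger opening in m, from 0 to 0.093, set as the call begins (left out, the last holds). The fingers move at their own pace and stop on an object; the grip force is fixed at half the most. Time passes only in rows, so rows that repeat a pose let the fingers close, or fill a call up. It gives the time, the measured TCP pose, the force and the opening at its end, in the units of the state.
- get_obs(): the state, without advancing time (a new reading comes with each control period).
- get_image(name): name is "scene" or "top"; returns the picture (400x640x3 uint8, red, green, blue); there is no depth.
- camera_model(name): a dict with "camera_matrix" (3x3 intrinsics, pixels), "world_to_cam" (4x4, takes a point from world to camera coordinates). Camera axes: x right, y up, looking along -z (the intrinsics and any distortion apply to the point x, -y, -z); pixel columns grow to the right and rows downward; lengths in m; the calibration is good to about 2 mm. A picture is of the moment at which its call begins. camera_model takes no time and is no camera call.
- hand_in(): hands the job in, once; it reports no verdict.
The state is a dict: "time": time; "q": joint angles; "dq": joint speeds; "joint_efforts": joint torques, N m; "tool_pos": TCP position; "tool_rot": TCP orientation; "force": force on the tool from outside, world axes, zero at the start; "ft_torque": the same for the moment, N m; "width": opening from 0.0 (shut) to 1.0 (fully open).
Only numpy, scipy, OpenCV 4.12 (cv2) and the standard library are available. Lean on these libraries where they do the work, as an engineer would, in place of code of your own. Each camera call takes 0.05 s, during which the arm holds its last target.

## Task

On the dark setting plate lies a loose rectangular aluminium spacer. With the closed fingertips, push it sideways flat against the long rail, then slide it along the rail into the corner pocket until it is fully home, flat against both the rail and the end stop, and take the hand away. Only push it: do not pinch, lift or tip it, and leave everything else standing where it is.

Things in the scene. Friction and masses are not known exactly. Their poses are not given: they have to be found in the camera images.
- plate: Fixed dark steel setting plate on the bench, 160 mm (its x) by 290 mm (its y), 12 mm thick, bolted down, turned up to 0.45 rad. Origin: centre of its underside, at bench height; z up, +x away from the robot. Three bare aluminium bars (rail, end stop, keeper lip) stand on it, all 12 mm high, tops 24 mm above the bench; they form a corner pocket at its +y end (to the left seen from the robot).
- rail (a point): Middle of the foot of the long rail's working face, at x = +55, y = 0 of the plate's frame (mm), 12 mm above the bench; axes as the plate's. The face looks to the plate's -x and runs along its y from -140 to +136 mm; the rail is 18 mm thick.
- stop (a point): Inner corner where the end stop's working face meets the rail's, at x = +55, y = +118 mm of the plate's frame, 12 mm above the bench; axes as the plate's. The stop's face looks to -y and runs from x = +10 to +73 mm; the stop is 18 mm thick.
- lip (a point): Free end of the keeper lip's inner face, at x = +18, y = +98 mm of the plate's frame, 12 mm above the bench; axes as the plate's. The lip, 8 mm thick (x = +10 to +18), runs parallel to the rail from y = +98 to the stop at +118 mm. Between lip and rail the pocket is 37 mm wide, open towards -y and above.
- pocket (a point): Where the centre of the spacer's underside lies when it is fully home: on the plate's top, at x = +39, y = +90 mm of the plate's frame, 12 mm above the bench. Axes as the plate's.
- spacer: Loose rectangular bare aluminium block, 32 (its x) x 56 (y) x 24 mm high, 0.08 to 0.16 kg, two dark bores on top. Origin: centre of underside. Lies flat on the plate off the rail, long side within 0.45 rad of it; slides with under 2 N; either end may lead. Starts at x = -30 to -10 and y = -80 to -55 or 0 to +20 mm of the plate's frame (it and the bushing may swap).
- bushing: Bystander: loose upright steel bushing (tube), 28 mm outside, 14 mm bore, 26 mm high, standing on the plate in the one of the two places that the spacer does not have. Origin: centre of its underside.
- foot: Bystander: loose small steel levelling foot, 26 mm round base, 12 mm stem, 36 mm high, standing on the plate near its edge towards the robot, around x = -60, y = +85 mm of the plate's frame. Origin: centre of its underside.
- spray: Bystander: loose can, 52 mm diameter, 150 mm high, on the bench to the robot's left of the plate. Origin: centre of its underside.
- jar: Bystander: loose white jar, 60 mm diameter, 70 mm high, on the bench to the robot's right of the plate. Origin: centre of its underside.
- driver: Bystander: loose screwdriver lying on the bench to the robot's right of the plate.
- tape: Bystander: loose roll of tape lying flat on the bench beyond the plate, 90 mm diameter, 20 mm high. Origin: centre of its underside.
There are look-alikes about, which are no part of the job. Of the things that look like the spacer, the middle-sized one is meant.

How it is judged:
By the outcome, as a careful person would: the job done as asked, in the order asked, and still so for the second after the job is handed in, with the robot touching nothing.
It also fails if it takes over 48 s, if anything falls off the work surface, if the arm or the gripper's body presses on something with over 40 N, if the wrist force passes 120 N, or if a joint passes its speed limit or range.

## Working session

There is one attempt and no reset: what is moved stays moved. The work goes in short steps, Python scripts to look and compute and a tool call to move; the robot and the scene stay as the last step left them, time stands still between calls to the robot, and variables do not carry over. Pictures are saved under pics/ and viewed, and the job is handed in when it is done.

Besides the shell and the picture viewer there is one more tool, called after "Request:" by a JSON object that holds its "fn" and its "kwargs", one argument or row to a line. send_rows: Moves the arm, as the interface text tells. Its arguments: {"type":"object","properties":{"increments":{"type":"array","items":{"type":"array","items":{"type":"number"}}},"claw":{"type":"number"}},"required":["increments"]}

```bash
mkdir -p pics; ls; python3 - <<'E'
from rig import *
import cv2
o=get_obs();print({k:o[k] for k in('time','tool_pos','tool_rot','force','width')})
for n in('scene','top'):
    im=get_image(n);cv2.imwrite(f'pics/{n}0.png',im[:,:,::-1]);m=camera_model(n);print(n,{k:(v.round(4).tolist() if hasattr(v,'round') else v) for k,v in m.items()})
E
```

```text
pics
{'time': 0.0, 'tool_pos': array([0.27814066, 0.58662131, 0.21751177]), 'tool_rot': array([-0.68960783, -3.06444698,  0.00384587]), 'force': array([-0.72994424, -0.81647328,  0.08369349]), 'width': 1.0010706516658583}
scene {'camera_matrix': [[371.6952, 0.0, 313.2658], [0.0, 371.6952, 197.4782], [0.0, 0.0, 1.0]], 'world_to_cam': [[-0.8308, 0.5565, -0.0058, 0.4737], [-0.3729, -0.549, 0.748, 0.1789], [0.4131, 0.6236, 0.6637, -1.1747], [0.0, 0.0, 0.0, 1.0]]}
top {'camera_matrix': [[513.7203, 0.0, 314.5788], [0.0, 513.7203, 201.7585], [0.0, 0.0, 1.0]], 'world_to_cam': [[-0.003, -0.9999, -0.0156, 0.0206], [0.9805, -0.006, 0.1962, -0.5676], [-0.1963, -0.0147, 0.9804, -1.3505], [0.0, 0.0, 0.0, 1.0]]}
```

View pics/scene0.png

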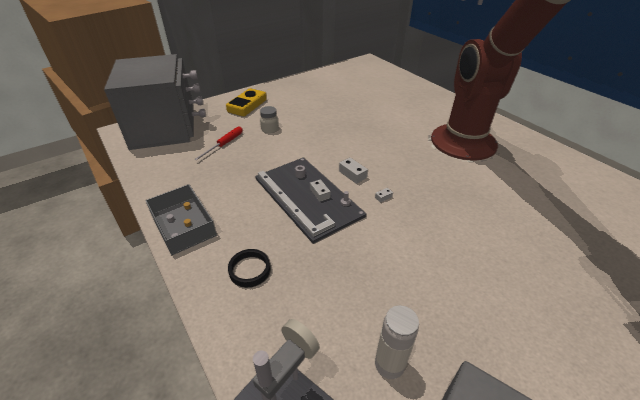

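View pics/top0.png

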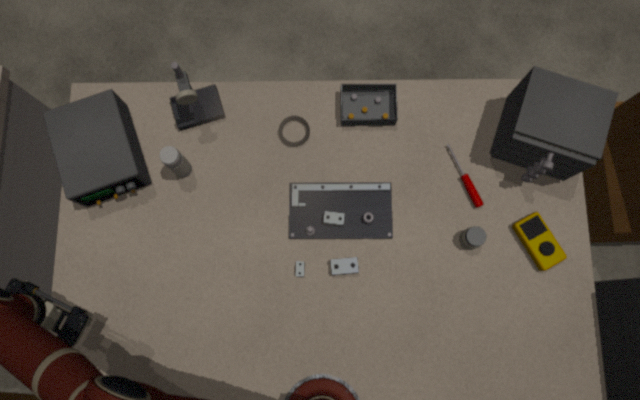

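The scene picture shows the plate around (310,197). The top picture shows it from (290,183) to (392,238), with the rail along its far edge and the pocket at the left. Three blocks have two bores: one on the plate at top (334,218), a larger one on the bench at (344,266) and a small one at (300,269). The one on the plate is the middle-sized one. I'll confirm that in an enlarged crop.

```bash
python3 - <<'E'
import cv2
a=cv2.imread('pics/top0.png')[172:288,280:402];cv2.imwrite('pics/crop_top.png',cv2.resize(a,None,fx=5,fy=5,interpolation=cv2.INTER_CUBIC))
a=cv2.imread('pics/scene0.png')[150:245,245:400];cv2.imwrite('pics/crop_scene.png',cv2.resize(a,None,fx=5,fy=5,interpolation=cv2.INTER_CUBIC))
E
```

```text
(no output)
```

View pics/crop_top.png

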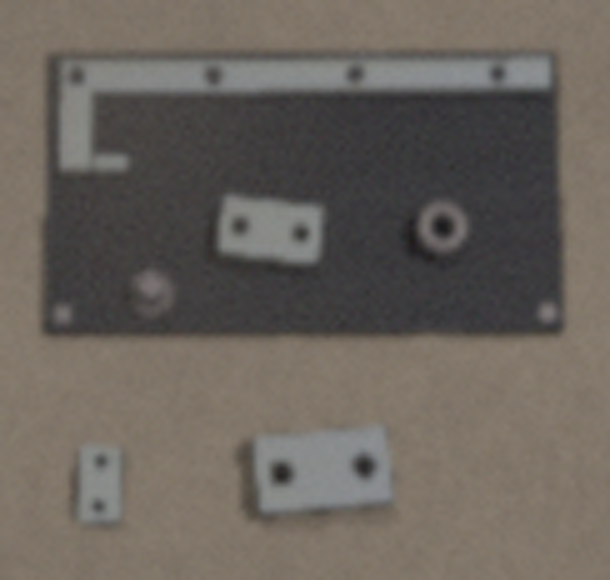

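View pics/crop_scene.png

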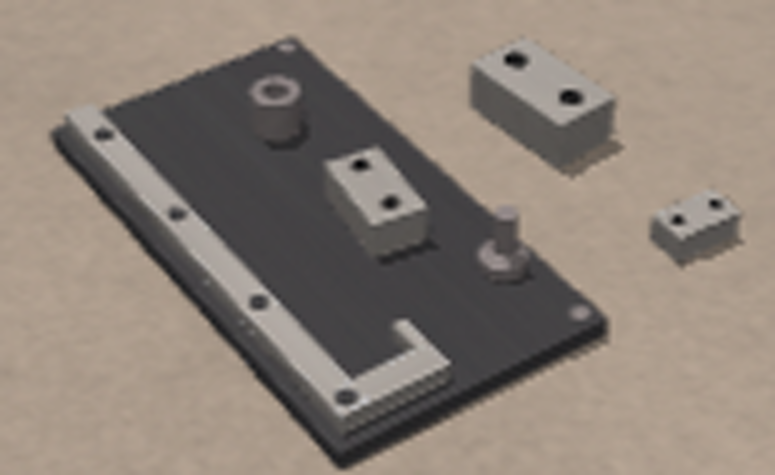

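The crops confirm it. The plate block at crop_top (271,230) is middle-sized; the ones below it are bigger (320,470) and smaller (100,483). Next I measure, using contours and two-view triangulation of the bores and rail screws.

```bash
cat > h.py <<'E'
import numpy as np, cv2
from rig import *
def ray(n,uv):
    m=camera_model(n);K=np.array(m['camera_matrix']);T=np.array(m['world_to_cam'])
    d=m.get('dist',None)
    uv=np.atleast_2d(np.float64(uv));x=(uv-[K[0,2],K[1,2]])/[K[0,0],K[1,1]]
    dc=np.c_[x[:,0],-x[:,1],-np.ones(len(x))]
    return -T[:3,:3].T@T[:3,3], dc@T[:3,:3]
def onz(n,uv,z):
    c,d=ray(n,uv);return c+d*((z-c[2])/d[:,2])[:,None]
def proj(n,P):
    m=camera_model(n);K=np.array(m['camera_matrix']);T=np.array(m['world_to_cam'])
    p=np.atleast_2d(P)@T[:3,:3].T+T[:3,3];return np.c_[K[0,0]*p[:,0]/-p[:,2]+K[0,2],-K[1,1]*p[:,1]/-p[:,2]+K[1,2]]
def tri(u1,u2):
    A=[];b=[]
    for n,u in(('scene',u1),('top',u2)):
        c,d=ray(n,u);d=d[0]/np.linalg.norm(d[0]);M=np.eye(3)-np.outer(d,d);A.append(M);b.append(M@c)
    s=np.linalg.lstsq(np.vstack(A),np.hstack(b),rcond=None);return s[0],np.sqrt(s[1])
def rect(n,mask,box,z,k=6):
    m=np.zeros_like(mask);x0,y0,x1,y1=box;m[y0*k:y1*k,x0*k:x1*k]=mask[y0*k:y1*k,x0*k:x1*k]
    cs,_=cv2.findContours(m,cv2.RETR_EXTERNAL,cv2.CHAIN_APPROX_NONE);c=max(cs,key=cv2.contourArea)
    px=(c[:,0,:]+.5)/k-.5
    P=onz(n,px,z)[:,:2]*1000
    r=cv2.minAreaRect(P.astype(np.float32));return px,P,r
def big(im,k=6): return cv2.resize(im,None,fx=k,fy=k,interpolation=cv2.INTER_CUBIC)
E
python3 - <<'E'
from h import *
print({k:v for k,v in camera_model('top').items() if k not in('camera_matrix','world_to_cam')})
im=cv2.imread('pics/top0.png');g=cv2.cvtColor(big(im),cv2.COLOR_BGR2GRAY)
print('grey',g[218*6,327*6],g[225*6,300*6+200],g[250*6,320*6],g[190*6,310*6])
# plate = dark; fill
hs=cv2.cvtColor(big(im),cv2.COLOR_BGR2HSV)
print(hs[250*6,320*6],hs[225*6,340*6],hs[190*6,315*6],hs[217*6,334*6])
bright=((g>125)&(hs[...,1]<30)).astype(np.uint8)*255
cv2.imwrite('pics/b.png',bright[172*6:288*6,280*6:402*6])
bx=(280,175,402,245)
dark=((g<100)).astype(np.uint8)*255
px,P,r=rect('top',dark,bx,.012);print('plate',r)
px,P,r=rect('top',bright,(318,208,350,228),.036);print('spacer',r,cv2.boxPoints(r).round(1).tolist())
E
```

```text
{}
grey 88 54 118 113
[ 16  48 127] [40 10 77] [120   2 115] [ 40   6 139]
plate ((552.2705688476562, -52.65910339355469), (294.5397033691406, 165.07626342773438), 89.71375274658203)
spacer ((527.367431640625, -34.26567840576172), (52.65205764770508, 28.78607940673828), 82.56927490234375) [[509.70001220703125, -58.5], [538.2000122070312, -62.20000076293945], [545.0, -10.0], [516.5, -6.300000190734863]]
```

View pics/b.png

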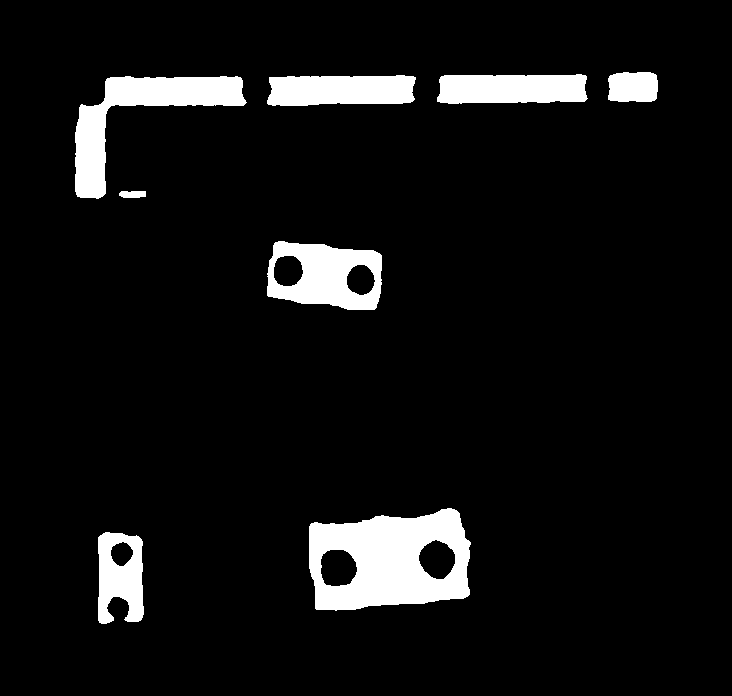

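```bash
cat >> h.py <<'E'
def edge(g,n,p0,p1,z,thr,half=5,N=40):
    """subpixel threshold crossing along normals of segment p0-p1 -> world line fit at height z"""
    p0=np.float64(p0);p1=np.float64(p1);t=(p1-p0)/np.linalg.norm(p1-p0);nn=np.array([-t[1],t[0]])
    s=np.linspace(-half,half,81);pts=[]
    for a in np.linspace(0,1,N):
        q=p0+(p1-p0)*a+s[:,None]*nn
        v=cv2.remap(g.astype(np.float32),q[None,:,0].astype(np.float32),q[None,:,1].astype(np.float32),cv2.INTER_LINEAR)[0]
        k=np.where(np.diff(v>thr))[0]
        if len(k): 
            k=k[np.argmin(abs(k-40))];f=(thr-v[k])/(v[k+1]-v[k]);pts.append(q[k]+(q[k+1]-q[k])*f)
    P=onz(n,pts,z)[:,:2]*1000
    vx,vy,x,y=cv2.fitLine(P.astype(np.float32),cv2.DIST_HUBER,0,.01,.01).ravel()
    if abs(vy)>abs(vx): 
        if vy<0: vx,vy=-vx,-vy
    elif vx<0: vx,vy=-vx,-vy
    return np.array([x,y]),np.array([vx,vy]),len(P),np.std((P-[x,y])@[-vy,vx])
E
python3 - <<'E'
from h import *
im=cv2.imread('pics/top0.png');g=cv2.cvtColor(im,cv2.COLOR_BGR2GRAY)
for n in('scene','top'): print(n,ray(n,[0,0])[0].round(3))
def sh(name,p0,p1,z,thr):
    c,v,k,s=edge(g,'top',p0,p1,z,thr,half=3)
    print(name,c.round(1),'dir ang from y (deg)',np.degrees(np.arctan2(-v[0],v[1])).round(2),k,s.round(2))
c=lambda x,y:(280+x/5-.4,172+y/5-.4)
sh('railface',c(140,93),c(545,93),.024,88)
sh('railback',c(70,57),c(545,57),.024,88) if 0 else None
sh('plate -x',c(60,332),c(550,332),.012,86)
sh('plate +y',c(47,190),c(45,320),.012,86)
sh('plate -y',c(556,110),c(560,320),.012,86)
sh('stopface',c(93,100),c(93,150),.024,88)
sh('lip out',c(70,171),c(120,171),.024,88)
# spacer
gg=big(im);g6=cv2.cvtColor(gg,cv2.COLOR_BGR2GRAY)
for thr in(85,95,105):
    m=(g6>thr).astype(np.uint8)*255
    px,P,r=rect('top',m,(320,208,348,228),.036);M=cv2.moments(cv2.convexHull(P.astype(np.float32)));print('spacer',thr,np.round(r[0],1),np.round(r[1],1),r[2],M['m10']/M['m00'],M['m01']/M['m00'])
    px,P,r=rect('top',m,(320,255,375,280),.024);print('big',np.round(r[1],1))
m=(g6>85).astype(np.uint8)*255
px,P,r=rect('top',m,(362,208,376,224),.038);print('bushing',r)
E
```

```text
scene [0.946 0.567 0.649]
top [ 0.292 -0.003  1.436]
railface [607.7 -93.4] dir ang from y (deg) 0.41 40 0.27
plate -x [471.4 -57.7] dir ang from y (deg) -0.18 40 0.28
plate +y [511.1  92.4] dir ang from y (deg) -91.35 40 0.64
plate -y [ 541.8 -197.5] dir ang from y (deg) -90.26 40 0.58
stopface [590.   63.6] dir ang from y (deg) -91.9 40 0.19
lip out [562.7  63.9] dir ang from y (deg) -0.3 40 0.29
spacer 85 [527.5 -34.4] [58.5 35.1] 82.4748306274414 527.6103881431067 -34.37152723140975
big [150.3  67.5]
spacer 95 [527.4 -34.3] [57.2 33.6] 82.56541442871094 527.4952730080415 -34.36167616856791
big [150.3  67.5]
spacer 105 [527.3 -34.3] [55.9 32.4] 82.4727554321289 527.4084114751868 -34.29835720790188
big [150.3  67.5]
bushing ((528.4091186523438, -129.039794921875), (26.610897064208984, 25.710237503051758), 43.79262161254883)
```

```bash
python3 - <<'E'
from h import *
T=cv2.cvtColor(cv2.imread('pics/top0.png'),cv2.COLOR_BGR2GRAY).astype(float);S=cv2.cvtColor(cv2.imread('pics/scene0.png'),cv2.COLOR_BGR2GRAY).astype(float)
def cen(g,u,r=2.6,n=6):
    u=np.float64(u)
    yy,xx=np.mgrid[:g.shape[0],:g.shape[1]]
    for _ in range(n):
        w=np.hypot(xx-u[0],yy-u[1])<r
        v=np.clip(np.percentile(g[w],75)-g,0,None)*w;u=np.array([(v*xx).sum(),(v*yy).sum()])/v.sum()
    return u
ct=lambda x,y:(280+x/5-.4,172+y/5-.4)
cs=lambda x,y:(245+x/5-.4,150+y/5-.4)
for nm,s,t in[('r1',(104,135),(498,74)),('r2',(178,214),(355,74)),('r3',(259,302),(213,76)),('r4',(346,398),(76,76)),('b1',(361,164),(301,233)),('b2',(391,203),(240,226)),('bush',(275,92),(442,227))]:
    a=cen(S,cs(*s));b=cen(T,ct(*t));p,e=tri(a,b);z=.024 if nm[0]=='r' else .036
    print(nm,a.round(1),b.round(1),(p*1000).round(1),'res',(e*1000).round(1),'top@z',(onz('top',b,z)[0,:2]*1000).round(1),'scene@z',(onz('scene',a,z)[0,:2]*1000).round(1))
def sh(name,g,n,p0,p1,z,thr):
    c,v,k,s=edge(g,n,p0,p1,z,thr,half=3)
    print(name,c.round(1),np.degrees(np.arctan2(-v[0],v[1])).round(2),k,s.round(2))
sh('rail back top',T,'top',ct(110,60),ct(545,57),.024,86)
sh('plate back top',T,'top',ct(70,52),ct(545,52),.012,88)
for a,b in [((145,145),(330,345))]:
  sh('scene railface top',S,'scene',cs(118,120),cs(350,375),.024,110)
sh('scene plate -x top edge',S,'scene',cs(310,50),cs(590,310),.012,90)
sh('scene plate +y bot',S,'scene',cs(360,462),cs(590,340),.0,90)
sh('scene stopface',S,'scene',cs(355,376),cs(415,345),.024,110)
# intensity profile across the rail in top
print([int(x) for x in T[178:196,325]],[int(x) for x in T[178:196,365]])
E
```

```text
r1 [265.3 176.4] [379.1 186.1] [ 617.4 -162.9   25.3] res [0.5] top@z [ 618.  -163.2] scene@z [ 616.5 -164.1]
r2 [279.9 192.3] [350.6 186.3] [617.5 -83.   25.6] res [0.1] top@z [618.  -83.2] scene@z [616.6 -84.6]
r3 [296.3 210. ] [322.2 186.7] [617.4  -3.3  25.4] res [0.4] top@z [617.5  -3.1] scene@z [616.8  -4.8]
r4 [313.8 229. ] [294.8 186.7] [617.8  73.8  25.9] res [0.4] top@z [618.   74.1] scene@z [617.   72.1]
b1 [316.6 182.4] [339.7 218.2] [525.  -51.   37.5] res [0.4] top@z [525.1 -50.9] scene@z [524.2 -52.7]
b2 [322.6 190.1] [327.5 216.7] [529.5 -17.4  37.1] res [0.2] top@z [529.5 -17.3] scene@z [528.8 -18.6]
bush [299.6 167.7] [368.1 216.8] [ 528.2 -129.1   37.8] res [0.] top@z [ 528.5 -129.3] scene@z [ 527.  -131.1]
rail back top [619.8 -83.4] -0.28 3 0.37
plate back top [631.2 -39.7] -82.08 1 0.0
scene railface top [608.2 -47.7] -0.06 40 0.16
scene plate -x top edge [475.5 -48.4] -0.04 40 1.72
scene plate +y bot [559.   90.7] -90.05 40 0.3
scene stopface [586.   63.2] -88.5 37 0.23
[117, 119, 115, 112, 92, 89, 118, 134, 129, 131, 133, 128, 100, 71, 61, 64, 64, 67] [119, 121, 121, 114, 91, 98, 124, 137, 140, 141, 137, 116, 80, 48, 54, 56, 52, 53]
```

Measured, in world mm:
- **Plate:** centre (553, -53), yaw about 0. The rail face is at x = 608 and the stop face at y = 65.
- **Spacer:** centre (527, -34), yaw -7.6°.
- **Heights:** two-view tops are 25.5 for the rail and 37.3 for the spacer, against 24 and 36 in the text, so within calibration.
- **Bushing:** at (528, -129).

Now I close the gripper and approach.

Request:
{"fn": "send_rows", "kwargs": {
  "increments": [
    [-0.032,-0.033,0,-2.5],
    [-0.064,-0.066,0,-5],
    [-0.096,-0.099,0,-7.5],
    [-0.128,-0.132,0,-10],
    [-0.16,-0.165,0,-12.5],
    [-0.192,-0.198,0,-15],
    [-0.224,-0.231,0,-17.5],
    [-0.256,-0.264,0,-20],
    [-0.288,-0.297,0,-22.5],
    [-0.32,-0.33,0,-25]
  ],
  "claw": 0
}}

```text
time: 1.35
tool_pos: [0.4261, 0.1499, 0.2182]
tool_rot: [-0.008, -3.14, 0.004]
force: [0.5, 0.6, -0.1]
width: 0.012
```

```bash
cat >> h.py <<'E'
from scipy.spatial.transform import Rotation as Rot
def to(x,y,z,hd=180.):
    o=get_obs();R=Rot.from_rotvec(o['tool_rot']).as_matrix();p=o['tool_pos']
    h=np.degrees(np.arctan2(R[1,0],R[0,0]));t=-((hd-h+180)%360-180)
    print('t',round(o['time'],2),'pos',(p*1000).round(1),'head',h.round(2),'tilt',R[:,2].round(3),'F',np.round(o['force'],1),'w',round(o['width'],3),'| d(tool)',(R.T@(np.array([x,y,z])/1000-p)).round(4),'turn',round(t,2))
E
python3 -c "
from h import *
to(488,-34,120)"
```

```text
t 1.35 pos [426.1 149.9 218.2] head 179.72 tilt [-0.001 -0.002 -1.   ] F [ 0.5  0.6 -0.1] w 0.012 | d(tool) [-0.0629 -0.1833  0.0985] turn -0.28
```

Request:
{"fn": "send_rows", "kwargs": {
  "increments": [
    [-0.009,-0.026,0.01,0],
    [-0.018,-0.052,0.02,0],
    [-0.027,-0.078,0.03,0],
    [-0.036,-0.104,0.04,0],
    [-0.045,-0.13,0.05,-0.3],
    [-0.054,-0.157,0.07,-0.3],
    [-0.063,-0.183,0.09,-0.3],
    [-0.063,-0.183,0.12,-0.3],
    [-0.063,-0.183,0.138,-0.3],
    [-0.063,-0.183,0.138,-0.3]
  ]
}}

```text
time: 2.6
tool_pos: [0.4868, -0.0338, 0.0792]
tool_rot: [0.0, -3.136, 0.003]
force: [-0.8, 0.5, -0.0]
width: 0.003
```

```bash
python3 -c "
from h import *
to(488,-34,22)
for n in('scene','top'):
    im=get_image(n)[:,:,::-1]; a=im[150:245,245:400] if n=='scene' else im[172:288,280:402]
    cv2.imwrite(f'pics/c1{n}.png',cv2.resize(a,None,fx=5,fy=5,interpolation=cv2.INTER_CUBIC))
"
```

```text
t 2.6 pos [486.8 -33.8  79.2] head -179.98 tilt [-0.005 -0.002 -1.   ] F [-0.8  0.5 -0. ] w 0.003 | d(tool) [-0.0015 -0.0001  0.0572] turn 0.02
```

View pics/c1scene.png

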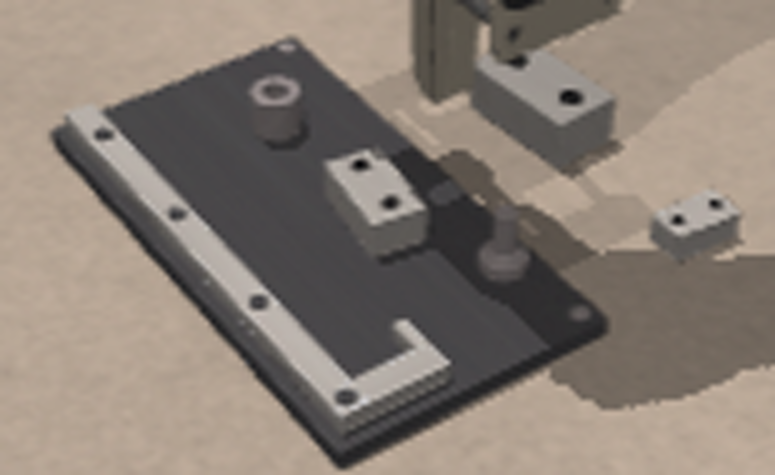

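The crop shows the closed fingertips at about (435,95), behind the spacer at (375,200), with nothing underneath them. I descend.

Request:
{"fn": "send_rows", "kwargs": {
  "increments": [
    [-0.001,0,0.01,0],
    [-0.001,0,0.02,0],
    [-0.001,0,0.03,0],
    [-0.001,0,0.04,0],
    [-0.001,0,0.047,0],
    [-0.001,0,0.052,0],
    [-0.001,0,0.057,0],
    [-0.001,0,0.057,0],
    [-0.001,0,0.057,0],
    [-0.001,0,0.057,0]
  ]
}}

```text
time: 3.95
tool_pos: [0.4894, -0.0338, 0.0241]
tool_rot: [0.001, -3.141, 0.003]
force: [-0.0, -0.4, -0.1]
width: 0.005
```

```bash
cat >> h.py <<'E'
def snap(k):
    L=[]
    for n in('scene','top'):
        im=get_image(n)[:,:,::-1];cv2.imwrite(f'pics/{n}{k}.png',im); a=im[150:245,245:400] if n=='scene' else im[172:267,280:402]
        L.append(cv2.resize(a,None,fx=4 if n=='scene' else 3,fy=3,interpolation=cv2.INTER_CUBIC) if 0 else cv2.resize(a,None,fx=3,fy=3,interpolation=cv2.INTER_CUBIC))
    h=min(x.shape[0] for x in L);cv2.imwrite(f'pics/s{k}.png',np.hstack([x[:h] for x in L])[:600,:831])
E
python3 -c "
from h import *
to(568,-34,22)
snap(2);im=cv2.imread('pics/s2.png');print(im.shape);cv2.imwrite('pics/s2.png',cv2.resize(im,(790,int(im.shape[0]*790/im.shape[1]))))
"; sed -i "s/np.hstack(\[x\[:h\] for x in L\])\[:600,:831\]/cv2.resize(np.hstack([x[:h] for x in L]),(790,271))/" h.py
```

```text
t 3.95 pos [489.4 -33.8  24.1] head -179.97 tilt [-0.    -0.002 -1.   ] F [-0.  -0.4 -0.1] w 0.005 | d(tool) [-0.0786 -0.0002  0.002 ] turn 0.03
(285, 831, 3)
```

View pics/s2.png

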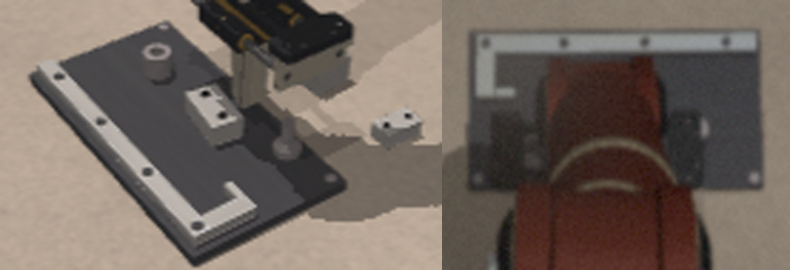

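The fingertips are right behind the spacer, at (240,95) in the left crop. The arm hides the spacer in the top view. I push towards the rail slowly.

Request:
{"fn": "send_rows", "kwargs": {
  "increments": [
    [-0.005,0,0.001,0],
    [-0.01,0,0.002,0],
    [-0.014,0,0.002,0],
    [-0.018,0,0.002,0],
    [-0.022,0,0.002,0],
    [-0.026,0,0.002,0],
    [-0.03,0,0.002,0],
    [-0.034,0,0.002,0],
    [-0.038,0,0.002,0],
    [-0.042,0,0.002,0]
  ]
}}

```text
time: 5.3
tool_pos: [0.5316, -0.0338, 0.022]
tool_rot: [0.001, -3.141, 0.003]
force: [-1.4, -0.7, -0.5]
width: 0.005
```

```bash
python3 -c "
from h import *
to(568,-34,22)
snap(3)
"
```

```text
t 5.3 pos [531.6 -33.8  22. ] head -179.97 tilt [-0.001 -0.002 -1.   ] F [-1.4 -0.7 -0.5] w 0.005 | d(tool) [-0.0364 -0.0002 -0.0001] turn 0.03
```

View pics/s3.png

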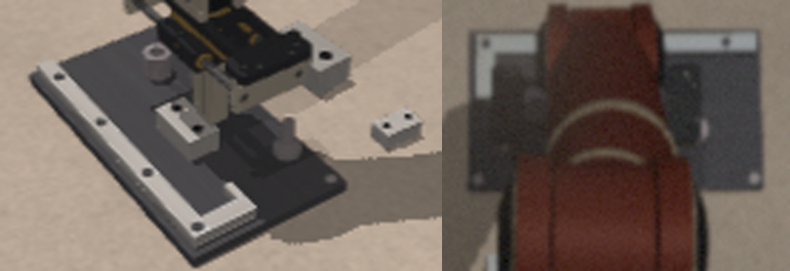

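The spacer at (185,125) moves with the fingers and has straightened up parallel to the rail. The push force is about 1.4 N. I continue.

Request:
{"fn": "send_rows", "kwargs": {
  "increments": [
    [-0.004,0,0,0],
    [-0.008,0,0,0],
    [-0.012,0,0,0],
    [-0.015,0,0,0],
    [-0.018,0,0,0],
    [-0.021,0,0,0],
    [-0.024,0,0,0],
    [-0.026,0,0,0],
    [-0.028,0,0,0],
    [-0.03,0,0,0]
  ]
}}

```text
time: 6.65
tool_pos: [0.5622, -0.0338, 0.0221]
tool_rot: [-0.001, 3.141, -0.003]
force: [-0.3, -0.4, -0.5]
width: 0.0
```

```bash
python3 -c "
from h import *
to(568,-34,22)
snap(4)
"
```

```text
t 6.65 pos [562.2 -33.8  22.1] head -179.97 tilt [ 0.001 -0.002 -1.   ] F [-0.3 -0.4 -0.5] w 0.0 | d(tool) [-0.0058 -0.0002  0.0001] turn 0.03
```

View pics/s4.png

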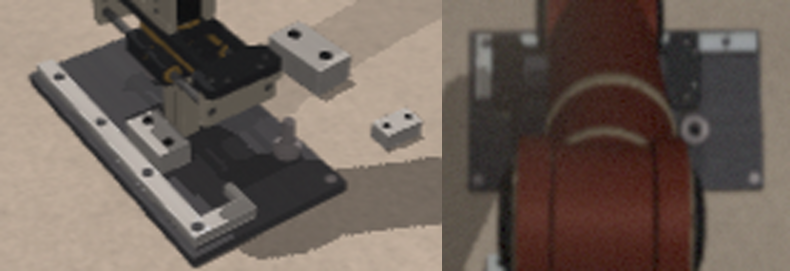

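The spacer at (155,138) is nearly at the rail. I close the rest of the gap in 0.6 mm steps and watch the force.

Request:
{"fn": "send_rows", "kwargs": {
  "increments": [
    [-0.0006,0,0,0],
    [-0.0012,0,0,0],
    [-0.0018,0,0,0],
    [-0.0024,0,0,0],
    [-0.003,0,0,0],
    [-0.0036,0,0,0],
    [-0.0042,0,0,0],
    [-0.0048,0,0,0],
    [-0.0054,0,0,0],
    [-0.0054,0,0,0]
  ]
}}

```text
time: 8.0
tool_pos: [0.5663, -0.0337, 0.0221]
tool_rot: [0.001, -3.139, 0.003]
force: [-5.1, 0.9, 4.8]
width: 0.009
```

Request:
{"fn": "send_rows", "kwargs": {
  "increments": [
    [-0.001,0,0,0],
    [-0.0015,0,0,0],
    [-0.002,0,0,0],
    [-0.0025,0,0,0],
    [-0.003,0,0,0],
    [-0.003,0,0,0],
    [-0.003,0,0,0],
    [-0.003,0,0,0],
    [-0.003,0,0,0],
    [-0.003,0,0,0]
  ]
}}

```text
time: 9.25
tool_pos: [0.5663, -0.0337, 0.0219]
tool_rot: [0.001, -3.133, 0.003]
force: [-8.1, 0.5, 6.7]
width: 0.003
```

```bash
python3 -c "
from h import *
to(540,-34,22)
im=get_image('scene')[:,:,::-1];cv2.imwrite('pics/scene5.png',im);cv2.imwrite('pics/s5.png',cv2.resize(im[165:235,250:340],None,fx=8,fy=8,interpolation=cv2.INTER_CUBIC))
"
```

```text
t 9.25 pos [566.3 -33.7  21.9] head -179.98 tilt [-0.009 -0.002 -1.   ] F [-8.1  0.5  6.7] w 0.003 | d(tool) [ 0.0263 -0.0003  0.0002] turn 0.02
```

View pics/s5.png

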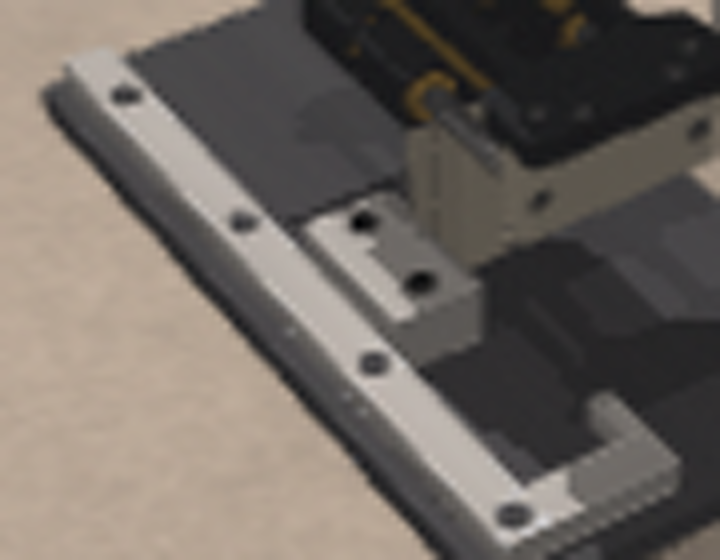

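The spacer is flat on the rail: firm contact at 8 N with no further travel and no gap visible along its front edge at (300,235)-(410,350). I retreat and lift.

Request:
{"fn": "send_rows", "kwargs": {
  "increments": [
    [0.005,0,0,0],
    [0.015,0,0,0],
    [0.026,0,0,0],
    [0.03,0,-0.015,0],
    [0.03,0,-0.03,0],
    [0.03,-0.015,-0.045,0],
    [0.025,-0.03,-0.055,0],
    [0.015,-0.045,-0.055,0],
    [0.005,-0.06,-0.055,0],
    [0,-0.065,-0.055,0]
  ]
}}

```text
time: 10.55
tool_pos: [0.5673, -0.1007, 0.0764]
tool_rot: [-0.003, -3.132, 0.004]
force: [-0.5, 0.6, 0.7]
width: 0.006
```

```bash
python3 -c "
from h import *
to(589,-95,22)
snap(6)
im=cv2.imread('pics/scene6.png');cv2.imwrite('pics/s6b.png',cv2.resize(im[165:235,250:340],None,fx=8,fy=8,interpolation=cv2.INTER_CUBIC))
"
```

```text
t 10.55 pos [ 567.3 -100.7   76.4] head 179.88 tilt [-0.009 -0.003 -1.   ] F [-0.5  0.6  0.7] w 0.006 | d(tool) [-0.0222  0.0059  0.0541] turn -0.12
```

View pics/s6.png

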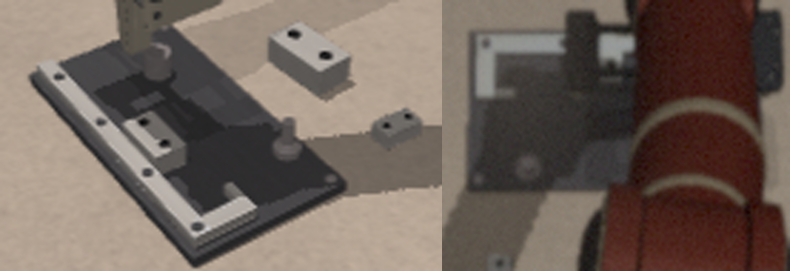

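View pics/s6b.png

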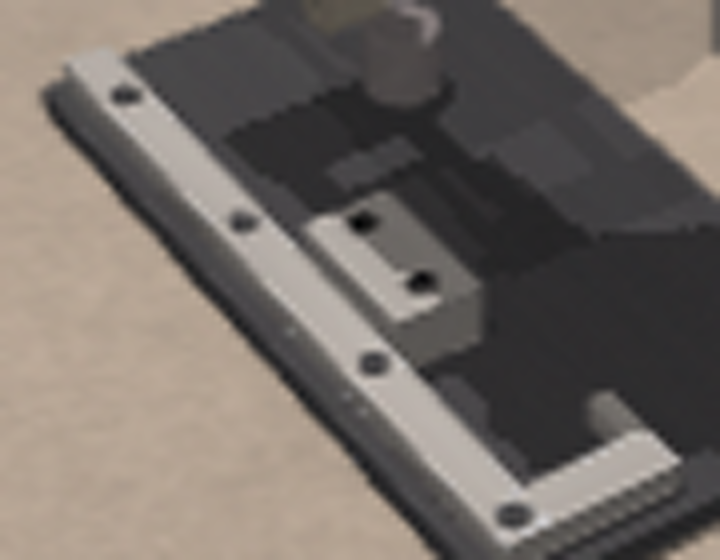

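The spacer at (390,280) in the enlarged crop stays flat on the rail, and the bushing and foot haven't moved. I measure its y from the bores.

```bash
python3 -c "
from h import *
px=np.array([[363,222],[421,281]]);P=onz('scene',(px+.5)/8-.5+[250,165],.0375)*1000;print(P.round(1),P.mean(0))
to(590,-100,22)"
```

```text
[[592.5 -49.2  37.5]
 [592.3 -15.6  37.5]] [592.42404204 -32.39841321  37.5       ]
t 10.65 pos [567.1 -99.4  76.4] head 179.95 tilt [-0.009 -0.002 -1.   ] F [-0.2 -0.1 -0.2] w 0.001 | d(tool) [-0.0234 -0.0004  0.0541] turn -0.05
```

Request:
{"fn": "send_rows", "kwargs": {
  "increments": [
    [-0.01,0,0,0],
    [-0.022,0,0,0],
    [-0.022,0,0.01,0],
    [-0.022,0,0.02,0],
    [-0.022,0,0.03,0],
    [-0.022,0,0.04,0],
    [-0.022,0,0.048,0],
    [-0.022,0,0.054,0],
    [-0.022,0,0.054,0],
    [-0.022,0,0.054,0]
  ]
}}

```text
time: 11.9
tool_pos: [0.5889, -0.0996, 0.0224]
tool_rot: [-0.001, -3.133, 0.003]
force: [0.5, -0.2, 0.3]
width: 0.006
```

```bash
python3 -c "
from h import *
to(589,-10,22);snap(7)
"
```

```text
t 11.9 pos [588.9 -99.6  22.4] head 179.95 tilt [-0.008 -0.002 -1.   ] F [ 0.5 -0.2  0.3] w 0.006 | d(tool) [0.     0.0896 0.0002] turn -0.05
```

View pics/s7.png

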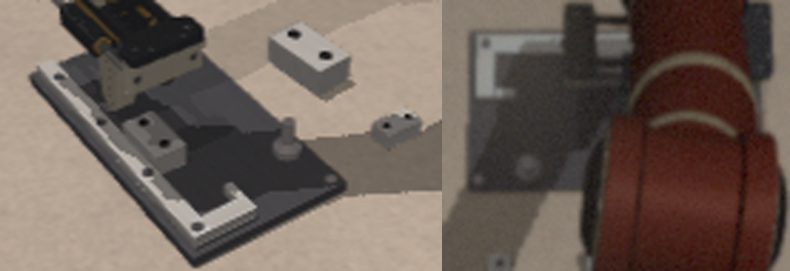

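The fingertips at (115,100) stand behind the spacer's end and clear of the rail. I push along the rail.

Request:
{"fn": "send_rows", "kwargs": {
  "increments": [
    [0,0.005,0,0],
    [0,0.01,0,0],
    [0,0.014,0,0],
    [0,0.017,0,0],
    [0,0.02,0,0],
    [0,0.024,0,0],
    [0,0.028,0,0],
    [0,0.032,0,0],
    [0,0.036,0,0],
    [0,0.04,0,0]
  ]
}}

```text
time: 13.25
tool_pos: [0.589, -0.0595, 0.0225]
tool_rot: [-0.001, -3.133, 0.004]
force: [-0.0, -0.7, 0.2]
width: 0.003
```

```bash
python3 -c "
from h import *
to(589,-10,22)
im=get_image('scene')[:,:,::-1];cv2.imwrite('pics/s8.png',cv2.resize(im[165:235,250:340],None,fx=8,fy=8,interpolation=cv2.INTER_CUBIC))
"
```

```text
t 13.25 pos [589.  -59.5  22.5] head 179.95 tilt [-0.008 -0.002 -1.   ] F [-0.  -0.7  0.2] w 0.003 | d(tool) [-0.      0.0495  0.0004] turn -0.05
```

View pics/s8.png

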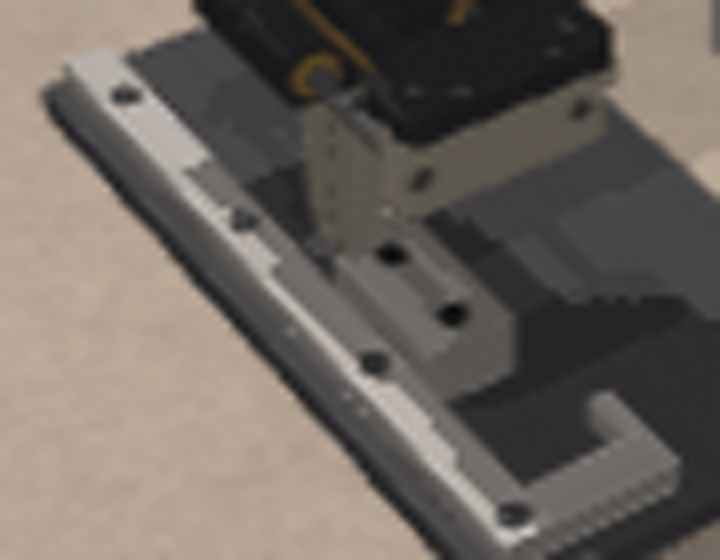

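The spacer at (430,320) slides along the rail, still parallel to it. I continue.

Request:
{"fn": "send_rows", "kwargs": {
  "increments": [
    [0,0.004,0,0],
    [0,0.008,0,0],
    [0,0.012,0,0],
    [0,0.016,0,0],
    [0,0.02,0,0],
    [0,0.024,0,0],
    [0,0.028,0,0],
    [0,0.032,0,0],
    [0,0.035,0,0],
    [0,0.037,0,0]
  ]
}}

```text
time: 14.55
tool_pos: [0.589, -0.0214, 0.0225]
tool_rot: [0.0, -3.133, 0.003]
force: [0.4, -2.0, 1.3]
width: 0.005
```

```bash
python3 -c "
from h import *
px=np.array([[391,254],[452,314]]);P=onz('scene',(px+.5)/8-.5+[250,165],.0375)*1000;print('prev bores',P.round(1),P.mean(0))
to(589,-10,22)
im=get_image('scene')[:,:,::-1];cv2.imwrite('pics/s9.png',cv2.resize(im[165:235,250:340],None,fx=8,fy=8,interpolation=cv2.INTER_CUBIC))
"
```

```text
prev bores [[593.3 -31.4  37.5]
 [592.6   2.4  37.5]] [592.96697245 -14.49348144  37.5       ]
t 14.55 pos [589.  -21.4  22.5] head -179.99 tilt [-0.008 -0.002 -1.   ] F [ 0.4 -2.   1.3] w 0.005 | d(tool) [0.     0.0114 0.0004] turn 0.01
```

View pics/s9.png

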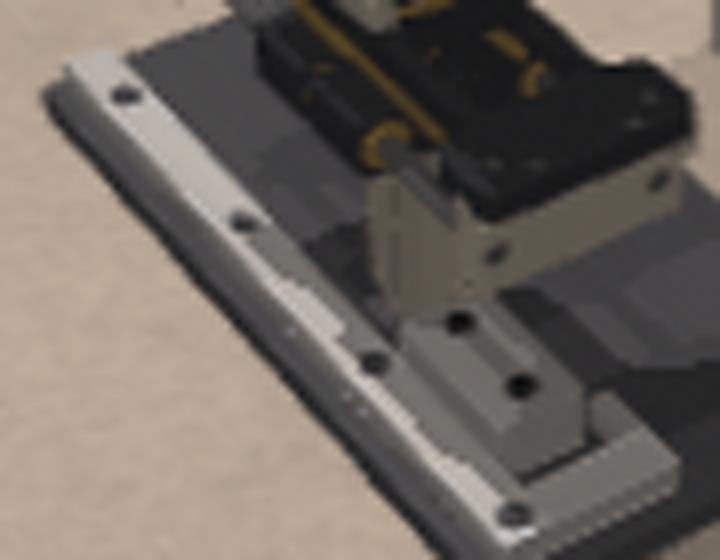

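The spacer is entering the pocket, with its front corner at (520,470) approaching the stop and clear of the lip. I go on more slowly.

Request:
{"fn": "send_rows", "kwargs": {
  "increments": [
    [0,0.0015,0,0],
    [0,0.003,0,0],
    [0,0.0045,0,0],
    [0,0.006,0,0],
    [0,0.007,0,0],
    [0,0.008,0,0],
    [0,0.009,0,0],
    [0,0.01,0,0],
    [0,0.0105,0,0],
    [0,0.011,0,0]
  ]
}}

```text
time: 15.85
tool_pos: [0.589, -0.01, 0.0225]
tool_rot: [0.001, -3.133, 0.002]
force: [-0.7, -1.8, 0.5]
width: 0.004
```

```bash
python3 -c "
from h import *
px=np.array([[459.5,322],[521,386]]);P=onz('scene',(px+.5)/8-.5+[250,165],.0375)*1000;print('prev bores',P.round(1),P.mean(0))
to(589,-8,22)
im=get_image('scene')[:,:,::-1];cv2.imwrite('pics/s10.png',cv2.resize(im[165:235,250:340],None,fx=8,fy=8,interpolation=cv2.INTER_CUBIC))
"
```

```text
prev bores [[592.7   6.7  37.5]
 [592.9  40.3  37.5]] [592.7899369   23.48512575  37.5       ]
t 15.85 pos [589.  -10.   22.5] head -179.98 tilt [-0.008 -0.001 -1.   ] F [-0.7 -1.8  0.5] w 0.004 | d(tool) [0.     0.002  0.0005] turn 0.02
```

View pics/s10.png

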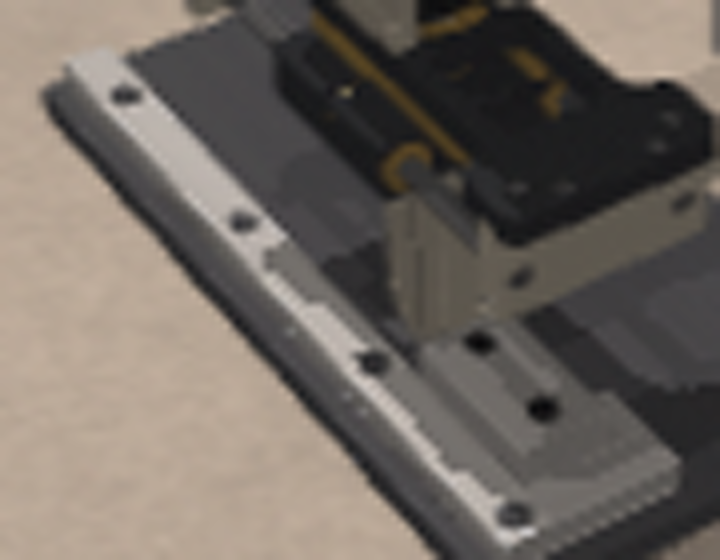

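The spacer is almost home, with no force step yet. I close the last bit in 0.5 mm steps.

Request:
{"fn": "send_rows", "kwargs": {
  "increments": [
    [0,0.0005,0,0],
    [0,0.001,0,0],
    [0,0.0015,0,0],
    [0,0.002,0,0],
    [0,0.0025,0,0],
    [0,0.003,0,0],
    [0,0.003,0,0],
    [0,0.003,0,0],
    [0,0.003,0,0],
    [0,0.003,0,0]
  ]
}}

```text
time: 17.15
tool_pos: [0.589, -0.0084, 0.0225]
tool_rot: [-0.001, -3.133, 0.005]
force: [0.2, -4.9, 2.1]
width: 0.007
```

Request:
{"fn": "send_rows", "kwargs": {
  "increments": [
    [0,0.001,0,0],
    [0,0.0015,0,0],
    [0,0.002,0,0],
    [0,0.0025,0,0],
    [0,0.003,0,0],
    [0,0.0035,0,0],
    [0,0.0035,0,0],
    [0,0.0035,0,0],
    [0,0.0035,0,0],
    [0,0.0035,0,0]
  ]
}}

```text
time: 18.4
tool_pos: [0.589, -0.0083, 0.0226]
tool_rot: [-0.004, -3.133, 0.011]
force: [-0.4, -8.1, 1.0]
width: 0.001
```

```bash
python3 -c "
from h import *
to(589,-40,22)
im=get_image('scene')[:,:,::-1];cv2.imwrite('pics/s11.png',cv2.resize(im[165:235,250:340],None,fx=8,fy=8,interpolation=cv2.INTER_CUBIC))
"
```

```text
t 18.4 pos [589.   -8.3  22.6] head 179.85 tilt [-0.008 -0.007 -1.   ] F [-0.4 -8.1  1. ] w 0.001 | d(tool) [-0.0001 -0.0317  0.0008] turn -0.15
```

View pics/s11.png

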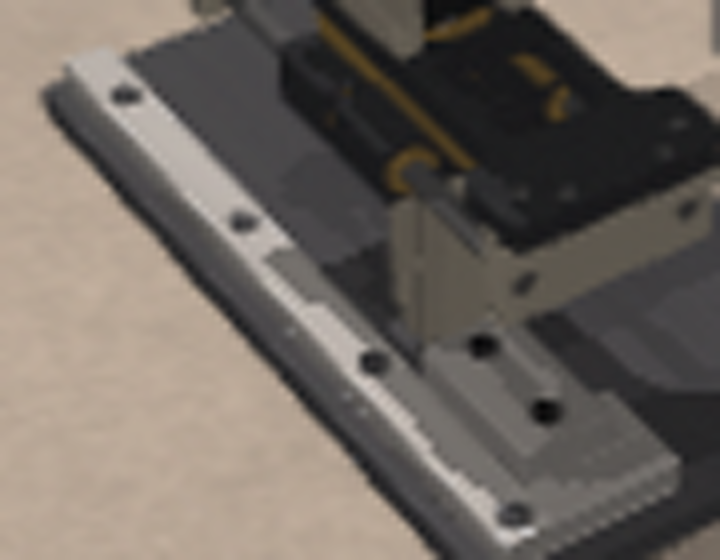

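It is seated on the stop, with no travel from 5 to 8 N. I back off along -y, lift clear and check.

Request:
{"fn": "send_rows", "kwargs": {
  "increments": [
    [0,-0.005,0,0],
    [0,-0.015,0,0],
    [0,-0.03,0,0],
    [0,-0.04,-0.005,0],
    [0,-0.04,-0.025,0],
    [0,-0.04,-0.045,0],
    [0.01,-0.06,-0.06,0],
    [0.02,-0.08,-0.07,0],
    [0.03,-0.1,-0.08,0],
    [0.04,-0.12,-0.08,0]
  ]
}}

```text
time: 19.7
tool_pos: [0.5483, -0.1306, 0.1049]
tool_rot: [-0.008, -3.134, 0.013]
force: [0.4, 0.3, -0.3]
width: 0.005
```

```bash
python3 -c "
from h import *
to(540,25,22);snap(12)
a=cv2.imread('pics/scene12.png')[180:235,275:345];b=cv2.imread('pics/top12.png')[175:245,280:350]
cv2.imwrite('pics/s12a.png',cv2.resize(a,None,fx=10,fy=10,interpolation=cv2.INTER_CUBIC));cv2.imwrite('pics/s12b.png',cv2.resize(b,None,fx=8,fy=8,interpolation=cv2.INTER_CUBIC))"
```

```text
t 19.7 pos [ 548.3 -130.6  104.9] head 179.72 tilt [-0.007 -0.008 -1.   ] F [ 0.4  0.3 -0.3] w 0.005 | d(tool) [0.0085 0.1563 0.0816] turn -0.28
```

View pics/s12a.png

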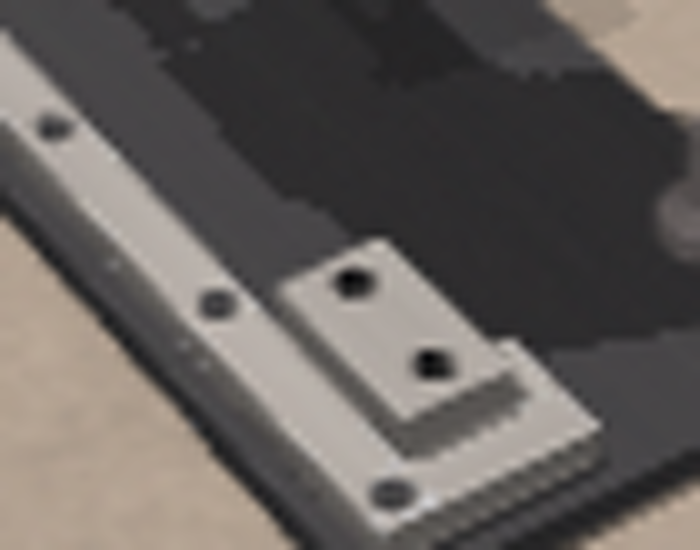

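View pics/s12b.png

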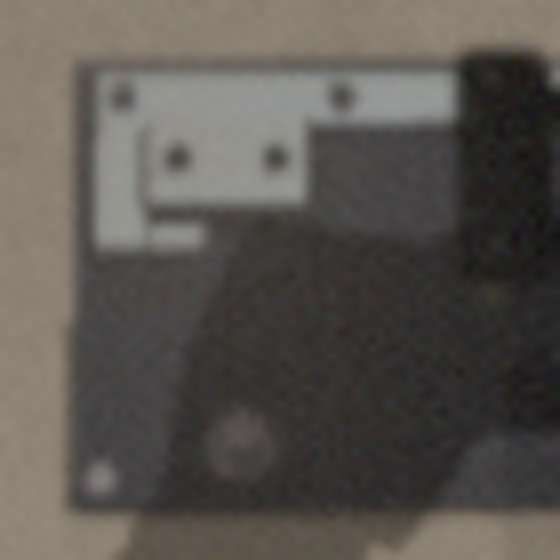

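Both views show the spacer home: in the corner at (400,330) in the scene crop and (225,155) in the top crop. Now I check it numerically.

```bash
python3 - <<'E'
from h import *
def cen(g,u,r=2.6,n=6):
    u=np.float64(u);yy,xx=np.mgrid[:g.shape[0],:g.shape[1]]
    for _ in range(n):
        w=np.hypot(xx-u[0],yy-u[1])<r;v=np.clip(np.percentile(g[w],75)-g,0,None)*w;u=np.array([(v*xx).sum(),(v*yy).sum()])/v.sum()
    return u
S=cv2.cvtColor(cv2.imread('pics/scene12.png'),cv2.COLOR_BGR2GRAY).astype(float);T=cv2.cvtColor(cv2.imread('pics/top12.png'),cv2.COLOR_BGR2GRAY).astype(float)
s=[cen(S,(275+x/10-.45,180+y/10-.45)) for x,y in((353,282),(432,365))]
t=[cen(T,(280+x/8-.44,175+y/8-.44)) for x,y in((276,157),(177,157))]
for a,b in zip(s,t):
    p,e=tri(a,b);print((p*1000).round(1),'scene',(onz('scene',a,.0375)[0]*1000).round(1),'top',(onz('top',b,.036)[0]*1000).round(1))
S6=cv2.cvtColor(cv2.imread('pics/scene6.png'),cv2.COLOR_BGR2GRAY).astype(float)
for x,y in((363,222),(421,281)): print('pressed ref',(onz('scene',cen(S6,(250+x/8-.44,165+y/8-.44)),.0375)[0]*1000).round(1))
for x,y in((122,97),(342,98)): print('rail screw top',(onz('top',cen(T,(280+x/8-.44,175+y/8-.44)),.024)[0]*1000).round(1))
E
```

```text
[592.6  19.6  37.5] scene [592.7  19.6  37.5] top [592.9  19.7  36. ]
[592.9  53.9  37.8] scene [592.8  53.5  37.5] top [593.1  54.   36. ]
pressed ref [592.3 -49.4  37.5]
pressed ref [592.  -15.1  37.5]
rail screw top [618.1  74.1  24. ]
rail screw top [617.5  -3.1  24. ]
```

Spacer centre is (592.7, 36.7) against the expected (592, 37), yaw about -0.4°, which is at the noise level. There is plenty of time, so I make one gentle confirming press towards the rail. I use y = 22, where the fingers clear both the lip (y ≥ 45) and the foot.

Request:
{"fn": "send_rows", "kwargs": {
  "increments": [
    [0.002,0.025,0,0],
    [0.004,0.05,0,0],
    [0.006,0.075,0,-0.3],
    [0.008,0.1,0,-0.3],
    [0.009,0.125,0,-0.3],
    [0.009,0.145,0,-0.3],
    [0.009,0.152,0,-0.3],
    [0.009,0.152,0.02,-0.3],
    [0.009,0.152,0.035,-0.3],
    [0.009,0.152,0.035,-0.3]
  ]
}}

```text
time: 21.05
tool_pos: [0.5379, 0.0178, 0.0665]
tool_rot: [-0.009, -3.128, 0.017]
force: [0.3, 0.0, -0.1]
width: 0.002
```

```bash
python3 -c "
from h import *
to(540,22,22);snap(13)"
```

```text
t 21.05 pos [537.9  17.8  66.5] head 179.67 tilt [-0.013 -0.011 -1.   ] F [ 0.3  0.  -0.1] w 0.002 | d(tool) [-0.0027  0.0047  0.0444] turn -0.33
```

View pics/s13.png

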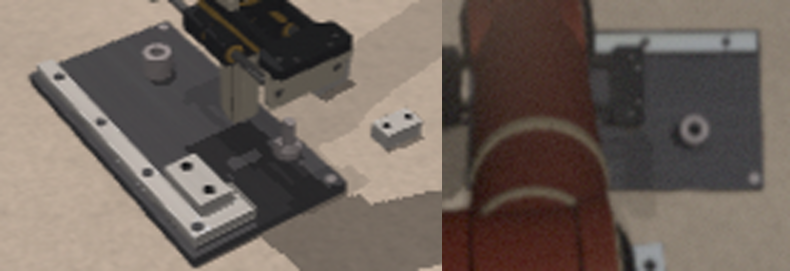

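The fingers at (240,100) are over bare plate, clear of the foot at (288,145). I descend.

Request:
{"fn": "send_rows", "kwargs": {
  "increments": [
    [-0.002,0.002,0.01,-0.3],
    [-0.002,0.002,0.02,-0.3],
    [-0.002,0.002,0.03,-0.3],
    [-0.002,0.002,0.038,-0.3],
    [-0.002,0.002,0.044,-0.3],
    [-0.006,0.002,0.044,-0.3],
    [-0.01,0.002,0.044,-0.3],
    [-0.014,0.002,0.044,-0.3],
    [-0.018,0.002,0.044,-0.3],
    [-0.021,0.002,0.044,-0.3]
  ]
}}

```text
time: 22.4
tool_pos: [0.5601, 0.0196, 0.0237]
tool_rot: [-0.0, -3.132, 0.016]
force: [0.3, -0.1, -0.6]
width: 0.004
```

```bash
python3 -c "
from h import *
to(566,20,22)"
```

```text
t 22.4 pos [560.1  19.6  23.7] head 179.99 tilt [-0.01 -0.01 -1.  ] F [ 0.3 -0.1 -0.6] w 0.004 | d(tool) [-0.0059  0.0004  0.0017] turn -0.01
```

Request:
{"fn": "send_rows", "kwargs": {
  "increments": [
    [-0.001,0,0,0],
    [-0.002,0,0,0],
    [-0.003,0,0,0],
    [-0.004,0,0,0],
    [-0.005,0,0,0],
    [-0.006,0,0,0],
    [-0.007,0,0,0],
    [-0.0075,0,0,0],
    [-0.008,0,0,0],
    [-0.008,0,0,0]
  ]
}}

```text
time: 23.65
tool_pos: [0.5663, 0.0196, 0.0235]
tool_rot: [-0.0, -3.128, 0.016]
force: [-4.5, -0.4, 4.5]
width: 0.005
```

Contact came at x = 566.3, exactly as in the first rail press, so the spacer is flush. I retreat straight back, then up and away.

Request:
{"fn": "send_rows", "kwargs": {
  "increments": [
    [0.004,0,0,0],
    [0.012,0,0,0],
    [0.022,0,0,0],
    [0.026,0,-0.005,0],
    [0.026,0,-0.02,0],
    [0.026,0,-0.04,0],
    [0.026,0,-0.065,0],
    [0.026,0,-0.095,0],
    [0.026,0,-0.13,0],
    [0.026,0,-0.16,0]
  ]
}}

```text
time: 24.9
tool_pos: [0.5432, 0.0213, 0.1865]
tool_rot: [-0.0, -3.131, 0.016]
force: [0.4, -0.6, -0.6]
width: 0.004
```

Request:
{"fn": "send_rows", "kwargs": {
  "increments": [
    [0.005,-0.02,-0.01,0],
    [0.01,-0.05,-0.01,0],
    [0.015,-0.08,-0.01,0],
    [0.02,-0.12,-0.01,0],
    [0.025,-0.16,-0.01,0],
    [0.03,-0.2,-0.01,0],
    [0.03,-0.23,-0.01,0],
    [0.03,-0.25,-0.01,0],
    [0.03,-0.25,-0.01,0],
    [0.03,-0.25,-0.01,0]
  ]
}}

```text
time: 26.15
tool_pos: [0.5134, -0.227, 0.1992]
tool_rot: [0.003, -3.131, 0.014]
force: [-0.5, -1.0, 0.3]
width: 0.005
```

```bash
python3 - <<'E'
from h import *
to(540,25,22);snap(14)
def cen(g,u,r=2.6,n=6):
    u=np.float64(u);yy,xx=np.mgrid[:g.shape[0],:g.shape[1]]
    for _ in range(n):
        w=np.hypot(xx-u[0],yy-u[1])<r;v=np.clip(np.percentile(g[w],75)-g,0,None)*w;u=np.array([(v*xx).sum(),(v*yy).sum()])/v.sum()
    return u
S=cv2.cvtColor(cv2.imread('pics/scene14.png'),cv2.COLOR_BGR2GRAY).astype(float);T=cv2.cvtColor(cv2.imread('pics/top14.png'),cv2.COLOR_BGR2GRAY).astype(float)
for (x,y),(u,v) in zip(((353,282),(432,365)),((276,157),(177,157))):
    p,e=tri(cen(S,(275+x/10-.45,180+y/10-.45)),cen(T,(280+u/8-.44,175+v/8-.44)));print((p*1000).round(1),(e*1000).round(1))
a=cv2.imread('pics/scene14.png');b=cv2.imread('pics/scene0.png')
c=np.hstack([x[60:300,190:430] for x in(b,a)]);cv2.imwrite('pics/cmp.png',cv2.resize(c,(790,395)))
E
```

```text
t 26.15 pos [ 513.4 -227.   199.2] head -179.91 tilt [-0.011 -0.009 -1.   ] F [-0.5 -1.   0.3] w 0.005 | d(tool) [-0.0289  0.2535  0.1747] turn 0.09
[592.7  19.6  37.5] [0.1]
[592.8  53.9  37.8] [0.3]
```

View pics/s14.png

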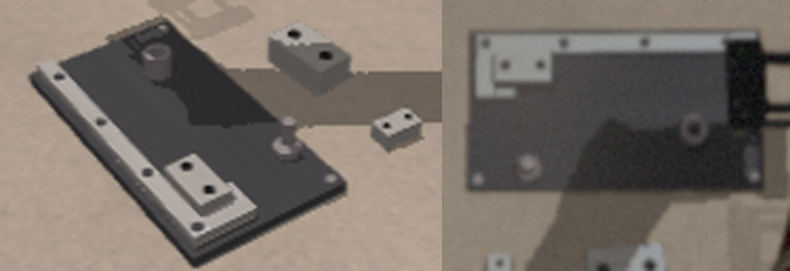

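View pics/cmp.png

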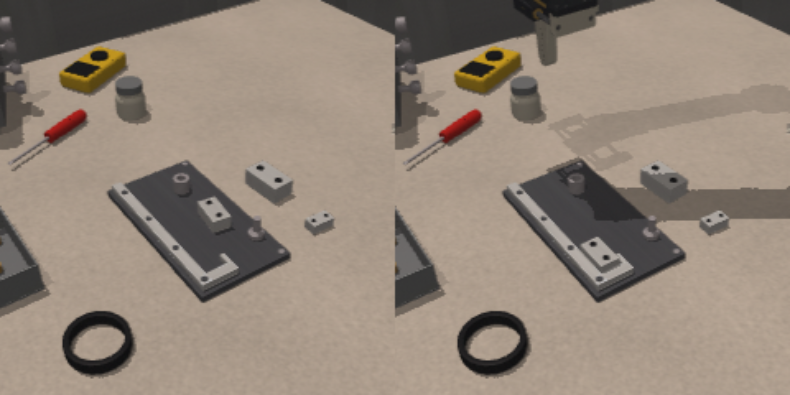

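The spacer sits in the pocket at (600,252) in the comparison picture. The bushing, foot, blocks, jar, driver and tape are where they were, and the arm is clear. I hand in.

```bash
python3 -c "
from rig import *
print(hand_in())"
```

```text
the job is handed in; nothing more can be done
None
```

The spacer is home in the corner pocket, flat against the rail and the end stop. I handed the job in at about 26 s, with the hand well clear and about 1 N or less on the wrist.

I pushed the middle-sized block sideways onto the rail with the closed fingertips, then slid it along the rail to the stop. I finished with one gentle press towards the rail to confirm. The highest force I read was about 8 N along the push, roughly 10 N in all.

**Last checks:**
- **Position:** from two views the spacer's centre is at (592.7, 36.7) mm, against an expected (592, 37). Its yaw is about -0.2°, which is within measurement noise.
- **Rail contact:** the final press met contact at x = 566.3 mm, the same as the first rail press.
- **Stop contact:** the spacer did not move as the push on the stop rose from 5 to 8 N.
- **Bystanders:** in the before-and-after pictures, the bushing, foot, jar, screwdriver, tape and both look-alike blocks look unmoved. The spray can was outside that comparison, but the arm never went near it.

**Disagreements:** measured heights came out about 1.5 mm above the text's, which fits the calibration error. The robot's contact position for the rail was about 2 mm short of the camera's figure, which also fits.

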